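Wind open the bench reader and hold a specimen carrier in its slot

TASK

Wind the reader's hand crank clockwise (seen from above) until it comes to its stop, so that the shutter under the slot is fully open. Then take the carrier with the T-shaped handle out of the rack, pass it upright down through the slot in the top of the reader and push the sprung pad inside down to its stop; finish still gripping the carrier and holding the pad down there, because the spring lifts it when you let go. Leave the other two carriers in the rack and do not disturb the things standing about.

Things in the scene. Friction and masses are not known exactly. Their poses are not given: they have to be found in the camera images.
- reader: white bench reader fixed to the table, a box 180 mm (its x) by 320 mm (its y) by 110 mm high with a flat top 12 mm thick; origin at the centre of its underside, front (screen) faces its -x, z up. Slot in the top at its y = +85 mm, crank axle at its y = -85 mm, both at its x = 0.
- slot (a point): centre of the slot's mouth, on the reader's top surface (110 mm above the table). The slot goes through the 12 mm top, measures 14 mm along the reader's x and 52 mm along the reader's y, edges chamfered 4 mm; axes as the reader's. Below it: the steel shutter, its upper face 14 mm below the top surface, blocks the slot until wound away; then, 30 mm below the top surface, the read pad.
- crank_axis (a point): point where the crank's vertical axle meets the reader's top surface
- crank_knob (a point): middle of the upright black cylindrical crank grip, 20 mm diameter, 42 mm tall, which turns freely on its pin; 50 mm from the axle; this point is 44 mm above the reader's top surface, the grip's ends 23 and 65 mm above it. Its yaw means nothing.
- crank (a joint): angle of the crank, growing clockwise seen from above; 0 = shutter shut, 12.57 rad (two full turns) = stop, shutter fully open. Starts somewhere between 0 and 3 rad. Turns with about 1 N at the grip and stays where it is left; at 0 the grip lies on the reader's +y side of the axle.
- shutter (a joint): travel of the shutter towards the reader's +x, driven by the crank: 0 shut, 0.030 m at the crank's stop
- read_pad (a joint): how far the sprung pad under the slot is pressed down: 0 up, 0.012 m at its stop. Its top is 30 mm below the reader's top surface at rest and 42 mm below at the stop; the spring pushes up with 2 N at rest, 6 N at the stop.
- rack: grey block 60 mm (its x) by 230 mm (its y) by 36 mm high, fixed to the table, with three pockets in a row along its y at -72, 0 and +72 mm, floor 6 mm above the table, each with one carrier standing loosely upright in it; origin at the centre of its underside, z up
- carrier: the aluminium carrier to use: a blade 12 mm thick (its x), 50 mm wide (its y) and 60 mm tall with a small window, topped by a T-shaped handle also 12 mm thick: a stem 16 mm wide up to 81 mm, then a crossbar 50 mm wide (its y) from 81 to 107 mm. Origin at the centre of the blade's underside, z up. About 0.09 kg, the same turned half round.
- carrier_bar (a point): centre of the T carrier's crossbar, 94 mm above the carrier's underside: grip here across the 12 mm thickness
- carrier_disc: a carrier of the same blade with a round disc handle (32 mm diameter, 12 mm thick); stays in the rack. Origin at the centre of its underside.
- carrier_stem: a carrier of the same blade with a plain narrow upright tab handle (16 mm wide, 12 mm thick, top at 105 mm); stays in the rack. Origin at the centre of its underside.
- jar: bystander: clear lidded specimen jar, 48 mm diameter, 55 mm tall, beyond the rack; origin under its centre
- bottle: bystander: small amber bottle, 34 mm diameter, 75 mm tall, in front of the reader; origin under its centre
- slide_box: bystander: black box 50 x 85 x 30 mm beyond the rack; origin under its centre
- pen: bystander: black pen 12 mm thick, 120 mm long, lying in front of the reader; origin under its middle
- beaker: bystander: white open beaker, 64 mm diameter, 70 mm tall, beyond the reader's right; origin under its centre

How it is judged:
On the way, in this order (a step that is already met when the one before it is completed fails the run):
1. the crank is wound clockwise to its stop, the shutter fully open (value of joint crank above 12 rad), for 0.2 s.
2. the T carrier is lifted clear of the rack (z of carrier in the frame of rack above 0.04 m and contact force between the fingers and carrier above 2 N), for 0.1 s.
At the end, for the whole second after the job is handed in: Crank at its stop (over 12.0 rad). T carrier in the slot, within 4 mm of its centre, upright (0.1 rad), square (0.12 rad), underside 37 mm or more below the reader's top, gripped (over 4 N), still (under 20 mm/s), pressing the pad at least 8 of its 12 mm down (value of joint crank above 12 rad and horizontal distance between carrier and slot below 0.004 m and angle between the x axis of carrier and the x axis of reader, either way round below 0.12 rad and angle between carrier's own z axis and vertical below 0.1 rad and z of carrier in the frame of slot below -0.037 m and value of joint read_pad above 0.008 m and contact force between the fingers and carrier above 4 N and linear speed of carrier below 0.02 m/s); the arm keeps its last pose, push and grip.
It fails at once if another carrier is taken out of or shoved about in the rack (moved over 15 mm) (distance of any of carrier_disc, carrier_stem from where it was at the start of the episode above 0.015 m).
It fails at once if a bystander is shoved over 40 mm or tipped over (distance of any of jar, bottle, slide_box, pen, beaker from where it was at the start of the episode above 0.04 m or angle between any of jar, bottle, beaker's own z axis and vertical above 0.6 rad).
It also fails if it takes over 72 s, if anything falls off the work surface, if the arm or the gripper's body presses on something with over 40 N, if the wrist force passes 120 N, or if a joint passes its speed limit or range.

ROBOT

A 7-joint arm with a two-finger parallel gripper is mounted at the origin on the work surface. World frame = base frame: x ahead of the robot, y to its left, z up, the work surface at z = 0. Lengths are in m, angles in rad, forces in N, time in s.
With the tool pointing down it reaches from about 0.425 to 0.875 m from the base axis. Payload 4.7 kg.
Tool frame: the origin (TCP) lies between the finger pads; the fingertips stand 14 mm ahead of it and the grasp point (between the pads) lies 5 mm behind it; z points along the fingers, y is the line along which they close (so a half turn about z gives the same grasp; the last joint's range is limited). The gripper opens to 87 mm and grips with 3 to 60 N. Pads are 19 mm wide; open, the fingers measure 117 mm over their backs; the gripper's body (75 mm by 190 mm) begins 51 mm behind the grasp point.
Start: joints at [1.149, 0.321, -0.07, 1.45, 0.023, 1.371, -0.057], TCP at [0.274, -0.589, 0.237] pointing down, gripper open.
Joint ranges: [-2.86, 2.86], [-0.3, 2.09], [-1.38, 1.24], [0.06, 2.45], [-1.56, 4.7], [0.09, 2.05], [-2.69, 2.69]. Speed limits (rad/s): [2.57, 2.57, 3.14, 3.14, 3.14, 3.14, 3.14].

INTERFACE

Orientations are given as a rotation vector (axis times angle).
In Python, from bench import ctrl gives the robot as it stands.
- The arm moves only by the tool step_arm, never from a script. Its argument "commands" is a list of rows, each an object with "travel": the shift along the tool's x, y, z in m, a list of three; "turn": the turn, a rotation vector about the tool's x, y, z in degrees, a list of three. A call has 1 to 5 rows; each row is the pose to reach, as a shift and turn from the pose commanded when the call began, along the tool's axes at that moment; what a row does not reach only later rows make up. A row lasts 1/10 s, in which the tool goes at most 50 mm and 8.59 degrees, less where a joint would pass 70% of its speed; a pose out of reach is approached as far as the arm can. A call with a gripper value outside its range is refused whole. "gripper" is the opening, from 0 (shut) to 1 (fully open), set as the call begins (left out, the last holds). The fingers move at their own pace and stop on an object; "force" is the grip in N (left out, the last holds). Time passes only in rows, so rows that repeat a pose let the fingers close. It gives the time, the measured TCP pose, the force, the opening and the grip force at its end, in the units of the state.
- ctrl.get_state(): the state, without advancing time (a new reading comes with each control period).
- ctrl.get_image(name): name is "scene" or "top"; returns the picture (400x640x3 uint8, red, green, blue); there is no depth.
- ctrl.camera_model(name): a dict with "fx", "fy", "cx", "cy" (pixels), "R" (3x3) and "t" (3): a world point X has camera coordinates R X + t. Camera axes: x right, y down, z forward; pixel columns grow to the right and rows downward; lengths in m; the calibration is good to about 2 mm. A picture is of the moment at which its call begins. camera_model takes no time and is no camera call.
- ctrl.close_job(): hands the job in; it is judged then, once.
The state is a dict: "time": time; "joint_positions": joint angles; "qd": joint speeds; "joint_torque": joint torques, N m; "position": TCP position; "tool_rot": TCP orientation; "ft_force": force on the tool from outside, world axes, zero at the start; "torque": the same for the moment, N m; "grip_width": opening from 0.0 (shut) to 1.0 (fully open); "grip_force": force on a finger pad.
Only numpy, scipy, OpenCV 4.12 (cv2) and the standard library are available. Lean on these libraries where they do the work, as an engineer would, in place of code of your own. Each camera call takes 0.05 s, during which the arm holds its last target. There are 200 camera calls.

## Working session

There is one attempt and no reset: what is moved stays moved. The work goes in short steps, Python scripts to look and compute and a tool call to move; the robot and the scene stay as the last step left them, time stands still between calls to the robot, and variables do not carry over. Pictures are saved under pics/ and viewed, at most 10 in all, crops included, and the job is handed in when it is done.

Besides the shell and the picture viewer there is one more tool, called after ">>>" by a JSON object that holds its "name" and its "arguments". step_arm: Moves the arm, as the interface text tells. Its arguments: {"type":"object","properties":{"commands":{"type":"array"},"gripper":{"type":"number"},"force":{"type":"number"}},"required":["commands"]}

```bash
ls; mkdir -p pics; python3 - <<'E'
from bench import ctrl
import cv2,numpy as np
for n in("scene","top"):
    im=ctrl.get_image(n); cv2.imwrite(f"pics/{n}0.png",im[:,:,::-1]); m=ctrl.camera_model(n); print(n,m)
s=ctrl.get_state();print(s)
E
```

```text
pics
scene {'fx': 367.11152462714347, 'fy': 367.11152462714347, 'cx': 323.8967266524129, 'cy': 193.28681633821733, 'R': array([[ 0.69323913,  0.72065635,  0.00859833],
       [ 0.53653606, -0.50808462, -0.67377969],
       [-0.48119494,  0.47170376, -0.73888226]]), 't': array([-0.4218055 , -0.24345063,  1.25322025])}
top {'fx': 369.5194581276758, 'fy': 369.5194581276758, 'cx': 311.7835225582552, 'cy': 199.0762523099933, 'R': array([[ 0.0164636 , -0.99984913,  0.00553717],
       [-0.98270979, -0.01720233, -0.18435168],
       [ 0.18441912, -0.00240634, -0.98284475]]), 't': array([1.04820131e-04, 6.05679415e-01, 8.22735145e-01])}
{'time': 0.1, 'joint_positions': array([ 1.14914146,  0.32175345, -0.07010794,  1.45154787,  0.02260857,
        1.37082387, -0.0569112 ]), 'qd': array([ 0.00035239, -0.00156482, -0.00075161, -0.00305695, -0.00086127,
        0.00046196,  0.00038965]), 'joint_torque': array([-1.46072987e-03, -4.92575741e+01, -4.06633392e-01, -3.13399959e+01,
       -6.41336432e-02,  3.93866468e-02,  8.53620782e-05]), 'position': array([ 0.27412674, -0.58883998,  0.23557067]), 'tool_rot': array([-3.06566579e+00, -6.78777937e-01,  7.37694274e-04]), 'ft_force': array([-0.94800145, -0.19302192, -0.89442366]), 'torque': array([ 0.00682884, -0.01398785, -0.01510726]), 'grip_force': 0.0, 'grip_width': 1.0011659086137275}
```

View pics/scene0.png

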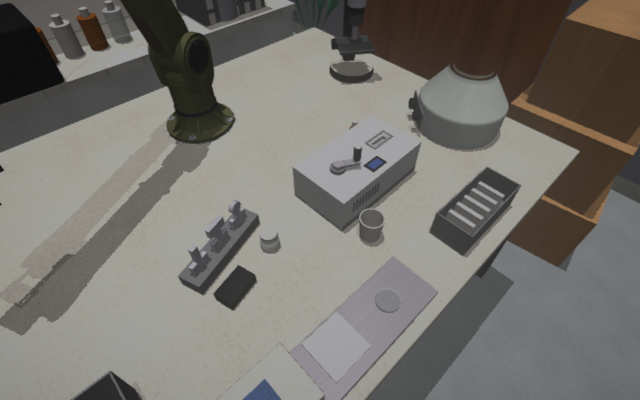

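View pics/top0.png

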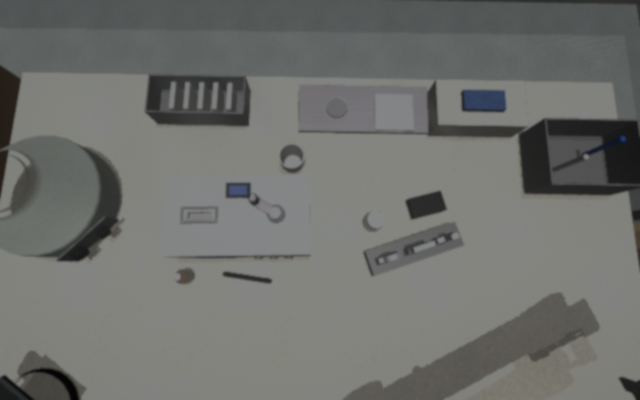

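The scene view shows the reader (slot about 378,140, axle 337,168, knob 357,153) and the rack (220,248). The top view shows the slot at about (199,215), axle (275,213), knob (254,198) and rack (414,248). I'll zoom in on both.

```bash
cat > h.py <<'E'
import cv2,numpy as np
from bench import ctrl
M={n:ctrl.camera_model(n) for n in("scene","top")}
def ray(n,u,v,z):
    m=M[n];d=m["R"].T@np.array([(u-m["cx"])/m["fx"],(v-m["cy"])/m["fy"],1]);c=-m["R"].T@m["t"]
    return c+d*(z-c[2])/d[2]
def proj(n,X):
    m=M[n];p=m["R"]@np.asarray(X)+m["t"];return np.array([m["fx"]*p[0]/p[2]+m["cx"],m["fy"]*p[1]/p[2]+m["cy"]])
def crop(im,x,y,w,h,k):
    o=cv2.resize(im[y:y+h,x:x+w],None,fx=k,fy=k,interpolation=cv2.INTER_CUBIC)
    return np.clip(o.astype(float)*1.6,0,255).astype(np.uint8)
E
python3 - <<'E'
from h import *
s=cv2.imread("pics/scene0.png");t=cv2.imread("pics/top0.png")
a=np.hstack([crop(s,170,190,130,100,3),crop(t,355,215,120,100,3)])[:, :750]
b=np.hstack([crop(s,290,115,130,100,3),crop(t,190,175,120,100,3)])[:, :750]
cv2.imwrite("pics/z.png",np.vstack([a,b])[:600])
E
```

```text
(no output)
```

View pics/z.png

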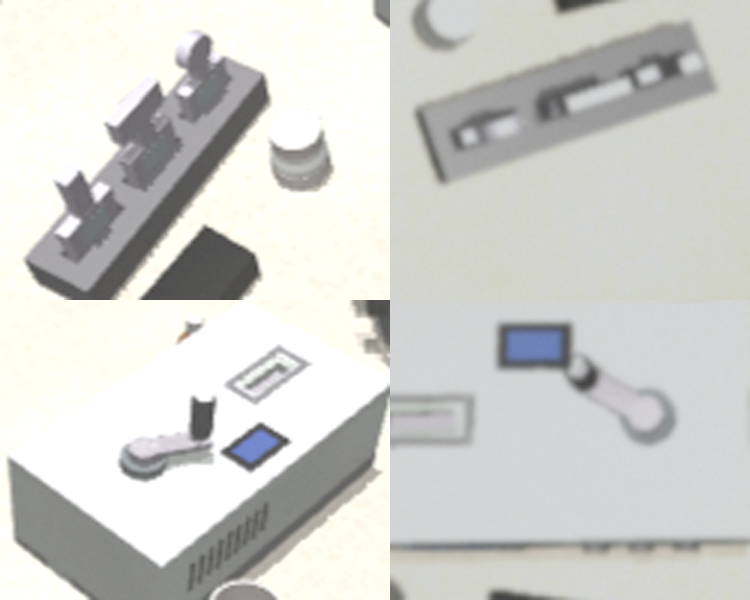

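The T carrier is the middle one, with its bar top near (424,247) in the top view. The crank is at about 0.6 rad. Next I'll measure precisely.

```bash
python3 - <<'E'
from h import *
t=cv2.imread("pics/top0.png");s=cv2.imread("pics/scene0.png")
print("px reader",t[240,240],t[216,230],"table",t[300,240],t[165,200],"scene top",s[150,340],s[160,400],"side",s[190,320],"table",s[150,270])
def st(n,im,box,f,z,name):
    x,y,w,h=box;c=im[y:y+h,x:x+w].astype(int);m=f(c).astype(np.uint8)
    cs,_=cv2.findContours(m,cv2.RETR_EXTERNAL,cv2.CHAIN_APPROX_NONE)
    for k in sorted(cs,key=cv2.contourArea)[::-1][:3]:
        k=k+np.array([x,y]);(u,v),_,_=r=cv2.minAreaRect(k)
        P=np.array([ray(n,*p,z)[:2] for p in k[:,0]]).astype(np.float32)*1000
        print(name,cv2.contourArea(k),np.round((u,v),1),"world rect mm",[np.round(q,1) for q in cv2.minAreaRect(P)])
sat=lambda c:c.max(2)-c.min(2)
print("sat row",sat(t[240,150:320].astype(int))[::6])
st("top",t,(150,160,175,105),lambda c:(sat(c)<9)&(c.min(2)>110),.11,"readertop")
st("top",t,(355,215,120,65),lambda c:(c.max(2)<125)&(sat(c)<30),.036,"rack")
st("top",t,(400,235,45,25),lambda c:(c.min(2)>128),.113,"Tbar")
st("top",t,(175,200,50,30),lambda c:(c.max(2)<140),.11,"slotframe")
st("scene",s,(360,125,40,30),lambda c:(c.max(2)<165),.11,"slotframeS")
st("top",t,(262,200,30,25),lambda c:(c.max(2)<137),.115,"hub")
st("top",t,(245,190,20,17),lambda c:(c.max(2)<80),.15,"knob")
st("scene",s,(348,143,20,20),lambda c:(c.max(2)<90),.15,"knobS")
E
```

```text
px reader [135 134 133] [133 133 131] table [130 132 131] [126 133 132] scene top [166 164 163] [83 85 84] side [85 86 85] table [151 160 165]Traceback (most recent call last):
  File "<stdin>", line 12, in <module>
  File "<stdin>", line 11, in <lambda>
    return umr_maximum(a, axis, None, out, keepdims, initial, where)
numpy.exceptions.AxisError: axis 2 is out of bounds for array of dimension 2
```

```bash
python3 - <<'E'
from h import *
t=cv2.imread("pics/top0.png");s=cv2.imread("pics/scene0.png")
def st(n,im,box,f,z,name,N=2):
    x,y,w,h=box;c=im[y:y+h,x:x+w].astype(int);m=f(c).astype(np.uint8)
    cs,_=cv2.findContours(m,cv2.RETR_EXTERNAL,cv2.CHAIN_APPROX_NONE)
    for k in sorted(cs,key=cv2.contourArea)[::-1][:N]:
        k=k+np.array([x,y]);(u,v),_,_=cv2.minAreaRect(k)
        P=np.array([ray(n,*p,z)[:2] for p in k[:,0]]).astype(np.float32)*1000
        print(name,cv2.contourArea(k),np.round((u,v),1),"mm",[np.round(q,1).tolist() for q in cv2.minAreaRect(P)])
sat=lambda c:c.max(2)-c.min(2)
bl=cv2.GaussianBlur(t,(3,3),0)
st("top",bl,(150,160,175,105),lambda c:(c[...,0]>=c[...,2])&(c.min(2)>100),.11,"readertop")
st("scene",s,(285,110,145,105),lambda c:(c[...,0]>=c[...,2])&(c.min(2)>130),.11,"readertopS")
st("top",t,(355,215,120,65),lambda c:(c.max(2)<125)&(sat(c)<30),.036,"rack")
st("scene",s,(170,190,95,105),lambda c:(c.max(2)<140)&(sat(c)<30),.036,"rackS")
st("top",t,(400,235,45,25),lambda c:(c.min(2)>125),.113,"Tbar")
st("top",t,(175,200,50,30),lambda c:(c.max(2)<122),.11,"slotframe")
st("scene",s,(360,125,38,28),lambda c:(c.max(2)<150),.11,"slotframeS")
st("top",t,(262,200,30,25),lambda c:(c.max(2)<124),.115,"hub")
st("top",t,(245,190,20,17),lambda c:(c.max(2)<80),.15,"knob")
st("scene",s,(348,143,20,20),lambda c:(c.max(2)<90),.15,"knobS")
# hand picks
print("slot pick", ray("top",199,215,.11),ray("scene",290+267/3,115+(375-300)/3,.11))
print("axle", ray("top",190+(649-390)/3,175+(413-300)/3,.12),ray("scene",290+146/3,115+(452-300)/3,.12))
print("knobtop", ray("top",190+(580-390)/3,175+(368-300)/3,.175),ray("scene",290+203/3,115+(400-300)/3,.175))
print("Tbar", ray("top",355+(598-390)/3,215+97/3,.113),"S top face", ray("scene",170+132/3,190+103/3,.113))
E
```

```text
readertop 11349.0 [235.8 215.5] mm [[557.6, 176.4], [180.6, 324.6], 1.9]
readertop 97.0 [292.5 163.5] mm [[677.0, 55.7], [16.5, 38.6], 1.0]
readertopS 5228.5 [356.5 154.5] mm [[559.9, 174.9], [179.7, 318.4], 1.8]
readertopS 0.0 [380. 212.] mm [[730.6, 61.3], [0.0, 0.0], 0.0]
rack 2732.0 [412.8 247.8] mm [[496.0, -232.0], [67.9, 240.6], 19.1]
rack 141.0 [369.2 224.6] mm [[549.6, -128.7], [49.2, 30.4], 47.3]
rackS 3118.0 [216.4 246.7] mm [[494.9, -235.2], [107.7, 255.6], 19.5]
rackS 773.0 [236.1 286.2] mm [[615.8, -271.5], [66.0, 85.5], 15.2]
Tbar 36.0 [435.5 256.5] mm [[473.2, -259.2], [10.7, 37.5], 1.0]
Tbar 35.5 [424.1 246.3] mm [[494.8, -235.5], [6.0, 42.0], 20.1]
slotframe 640.5 [199. 215.] mm [[555.4, 259.6], [40.1, 84.8], 1.0]
slotframeS 251.0 [378.5 139.3] mm [[556.9, 260.3], [40.3, 84.8], 2.0]
slotframeS 8.0 [361.  149.5] mm [[552.5, 192.4], [5.4, 20.9], 42.3]
hub 183.0 [272.4 212.7] mm [[562.8, 97.0], [59.5, 43.4], 75.9]
knob 27.0 [255.1 201.2] mm [[581.3, 130.5], [11.8, 18.0], 40.8]
knob 18.0 [247.  193.5] mm [[597.6, 148.4], [15.2, 8.5], 2.7]
knobS 69.0 [357.5 154.5] mm [[588.3, 135.0], [17.9, 49.2], 42.9]
slot pick [0.55536427 0.2590809  0.11      ] [0.55982963 0.25888456 0.11      ]
axle [0.56204282 0.08757446 0.12      ] [0.56273946 0.09494303 0.12      ]
knobtop [0.58416303 0.13063491 0.175     ] [0.59085778 0.12982833 0.175     ]
Tbar [ 0.4925432  -0.23580017  0.113     ] S top face [ 0.50025833 -0.23677435  0.113     ]
```

```bash
cat > d.py <<'E'
# usage: d.py x y z yawOfToolY_deg -> tool-frame travel (m) and turn (deg)
import sys,numpy as np
from bench import ctrl
from scipy.spatial.transform import Rotation as R
s=ctrl.get_state();x,y,z,a=map(float,sys.argv[1:5]);a=np.radians(a)
r=R.from_rotvec(s["tool_rot"]);Y=np.array([np.cos(a),np.sin(a),0]);Z=np.array([0,0,-1.]);X=np.cross(Y,Z)
T=R.from_matrix(np.c_[X,Y,Z])
print("t",s["time"],"pos",s["position"].round(4),"travel",r.inv().apply(np.array([x,y,z])-s["position"]).round(4),"turn",(r.inv()*T).as_rotvec(degrees=True).round(2),"f",s["ft_force"].round(2),"grip",s["grip_width"],s["grip_force"])
E
python3 d.py .586 .131 .26 0
```

```text
t 0.1 pos [ 0.2741 -0.5888  0.2356] travel [ 0.5866 -0.521  -0.0236] turn [-9.000e-02 -5.000e-02 -6.503e+01] f [-0.95 -0.19 -0.89] grip 1.0011659086137275 0.0
```

>>> {"name": "step_arm", "arguments": {"commands": [{"travel":[0.587,-0.521,-0.025],"turn":[0,0,-65]},{"travel":[0.587,-0.521,-0.025],"turn":[0,0,-65]},{"travel":[0.587,-0.521,-0.025],"turn":[0,0,-65]},{"travel":[0.587,-0.521,-0.025],"turn":[0,0,-65]},{"travel":[0.587,-0.521,-0.025],"turn":[0,0,-65]}], "gripper": 0.7, "force": 10}}

```text
time: 0.6
position: [0.3741, -0.3579, 0.2442]
tool_rot: [-2.6, -1.763, 0.0]
ft_force: [1.0, -0.6, -0.4]
grip_width: 0.72
grip_force: 0.0
```

```bash
python3 d.py .586 .131 .26 0
```

```text
t 0.6 pos [ 0.3741 -0.3579  0.2442] travel [ 0.5326  0.016  -0.0158] turn [ -0.03  -0.   -21.71] f [ 0.95 -0.64 -0.4 ] grip 0.7198054667804153 0.0
```

>>> {"name": "step_arm", "arguments": {"commands": [{"travel":[0.533,0.016,-0.016],"turn":[0,0,-21.7]},{"travel":[0.533,0.016,-0.016],"turn":[0,0,-21.7]},{"travel":[0.533,0.016,-0.016],"turn":[0,0,-21.7]},{"travel":[0.533,0.016,-0.016],"turn":[0,0,-21.7]},{"travel":[0.533,0.016,-0.016],"turn":[0,0,-21.7]}]}}

```text
time: 1.1
position: [0.4747, -0.1294, 0.2519]
tool_rot: [2.228, 2.214, -0.001]
ft_force: [1.3, -0.1, 0.7]
grip_width: 0.699
grip_force: 0.0
```

```bash
python3 d.py .586 .131 .26 0
```

```text
t 1.1 pos [ 0.4747 -0.1294  0.2519] travel [ 0.2611  0.1096 -0.0082] turn [-0.    0.03 -0.37] f [ 1.27 -0.11  0.69] grip 0.6994966012466357 0.0
```

>>> {"name": "step_arm", "arguments": {"commands": [{"travel":[0.261,0.11,-0.008],"turn":[0,0,-0.4]},{"travel":[0.261,0.11,-0.008],"turn":[0,0,-0.4]},{"travel":[0.261,0.11,-0.008],"turn":[0,0,-0.4]},{"travel":[0.261,0.11,-0.008],"turn":[0,0,-0.4]},{"travel":[0.261,0.11,-0.008],"turn":[0,0,-0.4]}]}}

```text
time: 1.6
position: [0.5734, 0.0999, 0.2589]
tool_rot: [2.221, 2.221, -0.001]
ft_force: [0.3, -0.9, 0.2]
grip_width: 0.7
grip_force: 0.0
```

>>> {"name": "step_arm", "arguments": {"commands": [{"travel":[0.026,0.011,0],"turn":[0,0,0]},{"travel":[0.026,0.011,0],"turn":[0,0,0]}]}}

```text
time: 1.8
position: [0.5836, 0.1303, 0.2584]
tool_rot: [-2.209, -2.229, -0.003]
ft_force: [0.2, 0.6, 0.2]
grip_width: 0.699
grip_force: 0.0
```

```bash
python3 d.py .586 .131 .156 0; python3 - <<'E'
from h import *
a=ctrl.get_image("scene");b=ctrl.get_image("top")
p=ctrl.get_state()["position"]
for n in M: print(n,proj(n,p),proj(n,[.586,.131,.154]))
cv2.imwrite("pics/k.png",np.hstack([crop(a,310,90,90,100,4),crop(b,210,150,90,100,4)])[:,:,::-1])
E
```

```text
t 1.8 pos [0.5836 0.1303 0.2584] travel [0.0003 0.0025 0.1024] turn [-0.07 -0.22  0.5 ] f [0.24 0.59 0.24] grip 0.6987296567261088 0.0
scene [356.53182392 120.0624739 ] [355.9106729  153.60556076]
top [249.86435311 189.46076263] [254.69313849 198.68156976]
```

View pics/k.png

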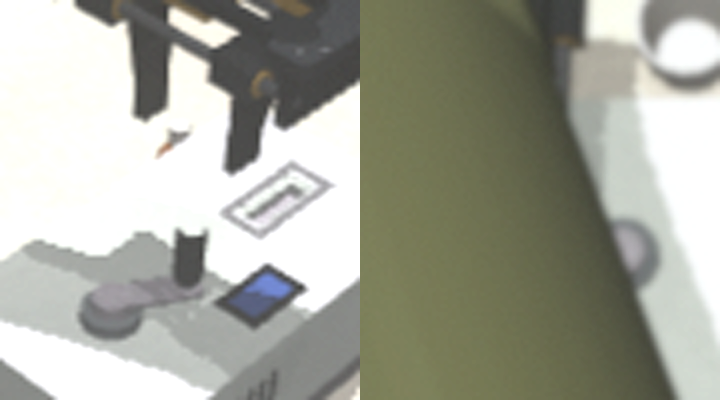

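The fingers straddle the knob, which sits at (357,154) in the scene as predicted. I'll lower and grip.

>>> {"name": "step_arm", "arguments": {"commands": [{"travel":[0,0.003,0.05],"turn":[0,0,0]},{"travel":[0,0.003,0.08],"turn":[0,0,0]},{"travel":[0,0.003,0.1],"turn":[0,0,0]},{"travel":[0,0.003,0.102],"turn":[0,0,0]},{"travel":[0,0.003,0.102],"turn":[0,0,0]}]}}

```text
time: 2.4
position: [0.587, 0.1225, 0.1572]
tool_rot: [2.223, 2.219, -0.002]
ft_force: [0.6, -1.0, 0.7]
grip_width: 0.702
grip_force: 0.0
```

>>> {"name": "step_arm", "arguments": {"commands": [{"travel":[0,0,0],"turn":[0,0,0]},{"travel":[0,0,0],"turn":[0,0,0]},{"travel":[0,0,0],"turn":[0,0,0]},{"travel":[0,0,0],"turn":[0,0,0]},{"travel":[0,0,0],"turn":[0,0,0]}], "gripper": 0.1, "force": 12}}

```text
time: 2.9
position: [0.5871, 0.1244, 0.1574]
tool_rot: [2.22, 2.222, 0.0]
ft_force: [0.2, 1.0, -0.3]
grip_width: 0.332
grip_force: 0.0
```

```bash
python3 d.py .586 .131 .156 0
```

```text
t 2.9 pos [0.5871 0.1244 0.1574] travel [ 0.0066 -0.0011  0.0014] turn [0.03 0.01 0.05] f [ 0.21  1.   -0.31] grip 0.3317358153948588 0.0
```

>>> {"name": "step_arm", "arguments": {"commands": [{"travel":[0.0065,-0.001,0.001],"turn":[0,0,0]},{"travel":[0.0065,-0.001,0.001],"turn":[0,0,0]},{"travel":[0.0065,-0.001,0.001],"turn":[0,0,0]},{"travel":[0.0065,-0.001,0.001],"turn":[0,0,0]},{"travel":[0.0065,-0.001,0.001],"turn":[0,0,0]}]}}

```text
time: 3.4
position: [0.5859, 0.1311, 0.156]
tool_rot: [-2.22, -2.222, -0.0]
ft_force: [0.1, -0.2, -0.1]
grip_width: 0.225
grip_force: 12.0
```

```bash
cat > c.py <<'E'
import sys,numpy as np
from bench import ctrl
s=ctrl.get_state();A=np.array([.561,.0905]);p=s["position"][:2]-A
th=np.radians(91.9)-np.arctan2(p[1],p[0]);print("crank",th%(2*np.pi),"r",np.hypot(*p),s["time"],"f",s["ft_force"].round(1),"grip",s["grip_width"],s["grip_force"],s["position"])
E
python3 c.py
```

```text
crank 0.5842346091697836 r 0.04760557485059151 3.4 f [ 0.1 -0.2 -0.1] grip 0.2252226344140739 11.999975090730004 [0.58592637 0.13105819 0.15598212]
```

```bash
cat > w.py <<'E'
import sys,numpy as np
# rows for the crank: C, start position, angles
cx,cy,th0,n,st=map(float,sys.argv[1:6])
P=lambda t:np.array([cx+.05*np.cos(np.radians(91.9)-t),cy+.05*np.sin(np.radians(91.9)-t)])
p=np.array([.5859,.1311]) if len(sys.argv)>6 else P(th0)
i=0
while i<n:
    print([ (th0+st*(k+1)).__round__(2) for k in range(int(i),int(min(i+5,n)))],[ (P(th0+st*(k+1))-p)[::-1].round(4).tolist() for k in range(int(i),int(min(i+5,n)))])
    i+=5;p=P(th0+st*i)
E
python3 w.py .5600 .089 .6 5 .4 x
```

```text
[1.0, 1.4, 1.8, 2.2, 2.6] [[-0.0137, 0.0153], [-0.032, 0.0231], [-0.0518, 0.0231], [-0.0702, 0.0155], [-0.0841, 0.0013]]
```

>>> {"name": "step_arm", "arguments": {"commands": [{"travel":[-0.0137,0.0153,0],"turn":[0,0,0]},{"travel":[-0.032,0.0231,0],"turn":[0,0,0]},{"travel":[-0.0518,0.0231,0],"turn":[0,0,0]},{"travel":[-0.0702,0.0155,0],"turn":[0,0,0]},{"travel":[-0.0841,0.0013,0],"turn":[0,0,0]}]}}

```text
time: 3.9
position: [0.5889, 0.0453, 0.156]
tool_rot: [2.222, 2.219, 0.004]
ft_force: [0.1, 1.0, -0.6]
grip_width: 0.221
grip_force: 12.0
```

```bash
python3 c.py;python3 w.py .5600 .089 2.6 25 .4
```

```text
crank 2.622754930755037 r 0.0531281967227432 3.9 f [ 0.1  1.  -0.6] grip 0.22115387591707455 12.00063029185003 [0.58885991 0.04526251 0.1559633 ]
[3.0, 3.4, 3.8, 4.2, 4.6] [[-0.0073, -0.0185], [-0.0068, -0.0383], [0.0014, -0.0564], [0.016, -0.0699], [0.0347, -0.0767]]
[5.0, 5.4, 5.8, 6.2, 6.6] [[0.0198, 0.0011], [0.0377, 0.0098], [0.0507, 0.0248], [0.0569, 0.0437], [0.0553, 0.0635]]
[7.0, 7.4, 7.8, 8.2, 8.6] [[-0.0092, 0.0176], [-0.0246, 0.0302], [-0.0437, 0.0358], [-0.0634, 0.0336], [-0.0807, 0.0238]]
[9.0, 9.4, 9.8, 10.2, 10.6] [[-0.0121, -0.0157], [-0.0172, -0.0349], [-0.0144, -0.0546], [-0.0042, -0.0716], [0.0119, -0.0833]]
[11.0, 11.4, 11.8, 12.2, 12.6] [[0.0193, -0.0045], [0.0389, -0.0011], [0.0556, 0.0096], [0.0668, 0.026], [0.0708, 0.0455]]
```

>>> {"name": "step_arm", "arguments": {"commands": [{"travel":[-0.0073,-0.0185,0],"turn":[0,0,0]},{"travel":[-0.0068,-0.0383,0],"turn":[0,0,0]},{"travel":[0.0014,-0.0564,0],"turn":[0,0,0]},{"travel":[0.016,-0.0699,0],"turn":[0,0,0]},{"travel":[0.0347,-0.0767,0],"turn":[0,0,0]}]}}

```text
time: 4.4
position: [0.5116, 0.0818, 0.1562]
tool_rot: [2.219, 2.219, 0.005]
ft_force: [13.5, 1.3, -10.6]
grip_width: 0.222
grip_force: 12.0
```

```bash
python3 c.py; python3 - <<'E'
from h import *
a=ctrl.get_image("scene");p=ctrl.get_state()["position"];print(proj("scene",p))
cv2.imwrite("pics/k2.png",crop(a,290,90,120,100,4)[:,:,::-1])
E
```

```text
crank 4.571982065231737 r 0.05015742780718119 4.4 f [ 13.5   1.3 -10.6] grip 0.22189573632064952 11.99912737280215 [0.5115962  0.08183791 0.15620936]
[322.43530444 146.75367942]
```

View pics/k2.png

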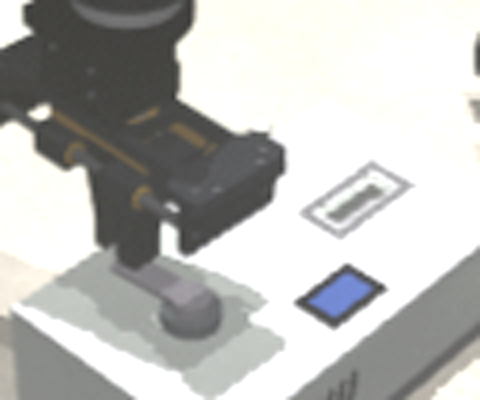

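The crank follows the grip. The radial force says the axle is slightly further +x, so I'm shifting the centre by 2 mm in x and 1 mm in y.

>>> {"name": "step_arm", "arguments": {"commands": [{"travel":[0.0208,0.0031,0],"turn":[0,0,0]},{"travel":[0.0387,0.0118,0],"turn":[0,0,0]},{"travel":[0.0517,0.0268,0],"turn":[0,0,0]},{"travel":[0.0579,0.0457,0],"turn":[0,0,0]},{"travel":[0.0563,0.0655,0],"turn":[0,0,0]}]}}

```text
time: 4.95
position: [0.5758, 0.1358, 0.1558]
tool_rot: [2.218, 2.221, -0.009]
ft_force: [-4.0, -9.3, 4.0]
grip_width: 0.221
grip_force: 12.0
```

```bash
python3 c.py
```

```text
crank 0.3492172713298842 r 0.047669006852446544 4.95 f [-4.  -9.3  4. ] grip 0.2211272966014601 12.000499023579323 [0.5758165  0.1358079  0.15578917]
```

>>> {"name": "step_arm", "arguments": {"commands": [{"travel":[-0.0107,0.0171,0],"turn":[0,0,0]},{"travel":[-0.0261,0.0297,0],"turn":[0,0,0]},{"travel":[-0.0452,0.0353,0],"turn":[0,0,0]},{"travel":[-0.0649,0.0331,0],"turn":[0,0,0]},{"travel":[-0.0822,0.0233,0],"turn":[0,0,0]}]}}

```text
time: 5.45
position: [0.6004, 0.0556, 0.1561]
tool_rot: [-2.22, -2.222, -0.004]
ft_force: [-1.7, 3.4, -0.6]
grip_width: 0.224
grip_force: 12.0
```

>>> {"name": "step_arm", "arguments": {"commands": [{"travel":[-0.0121,-0.0157,0],"turn":[0,0,0]},{"travel":[-0.0172,-0.0349,0],"turn":[0,0,0]},{"travel":[-0.0144,-0.0546,0],"turn":[0,0,0]},{"travel":[-0.0042,-0.0716,0],"turn":[0,0,0]},{"travel":[0.0119,-0.0833,0],"turn":[0,0,0]}]}}

```text
time: 5.95
position: [0.5159, 0.0666, 0.1561]
tool_rot: [2.222, 2.218, 0.001]
ft_force: [5.7, 1.4, -4.4]
grip_width: 0.225
grip_force: 12.0
```

>>> {"name": "step_arm", "arguments": {"commands": [{"travel":[0.0193,-0.0045,0],"turn":[0,0,0]},{"travel":[0.0389,-0.0011,0],"turn":[0,0,0]},{"travel":[0.0556,0.0096,0],"turn":[0,0,0]},{"travel":[0.0668,0.026,0],"turn":[0,0,0]},{"travel":[0.0695,0.036,0],"turn":[0,0,0]}]}}

```text
time: 6.45
position: [0.553, 0.1368, 0.1559]
tool_rot: [2.218, 2.222, -0.002]
ft_force: [0.0, -5.2, 1.9]
grip_width: 0.22
grip_force: 12.0
```

```bash
python3 c.py
```

```text
crank 6.1445835780731555 r 0.047031388016165354 6.45 f [ 0.  -5.2  1.9] grip 0.21959964920597413 11.999894687323831 [0.55296141 0.13683932 0.15594489]
```

>>> {"name": "step_arm", "arguments": {"commands": [{"travel":[-0.001,0.005,0],"turn":[0,0,0]},{"travel":[-0.001,0.009,0],"turn":[0,0,0]},{"travel":[-0.001,0.009,0],"turn":[0,0,0]}]}}

```text
time: 6.75
position: [0.5603, 0.1373, 0.1561]
tool_rot: [-2.218, -2.222, -0.0]
ft_force: [-2.5, 1.5, 0.4]
grip_width: 0.223
grip_force: 12.0
```

```bash
python3 c.py
```

```text
crank 0.017905510868186703 r 0.046821453805085185 6.75 f [-2.5  1.5  0.4] grip 0.22253270022234037 12.000362449907698 [0.56028573 0.13731601 0.15608516]
```

>>> {"name": "step_arm", "arguments": {"commands": [{"travel":[0,0.003,0],"turn":[0,0,0]},{"travel":[0,0.003,0],"turn":[0,0,0]},{"travel":[0,0.003,0],"turn":[0,0,0]}]}}

```text
time: 7.05
position: [0.5607, 0.1374, 0.1559]
tool_rot: [-2.216, -2.221, 0.007]
ft_force: [-8.0, 1.7, 6.3]
grip_width: 0.225
grip_force: 12.0
```

>>> {"name": "step_arm", "arguments": {"commands": [{"travel":[0,0,0],"turn":[0,0,0]},{"travel":[0,0,0],"turn":[0,0,0]},{"travel":[0,0,0],"turn":[0,0,0]},{"travel":[0,0,0],"turn":[0,0,0]}], "gripper": 0.7}}

```text
time: 7.45
position: [0.5645, 0.1355, 0.1561]
tool_rot: [2.221, 2.221, 0.001]
ft_force: [-0.5, 0.4, 0.3]
grip_width: 0.501
grip_force: 0.0
```

>>> {"name": "step_arm", "arguments": {"commands": [{"travel":[0,0,-0.04],"turn":[0,0,0]},{"travel":[0,0,-0.08],"turn":[0,0,0]},{"travel":[0,0,-0.09],"turn":[0,0,0]},{"travel":[0,0,-0.09],"turn":[0,0,0]}]}}

```text
time: 7.85
position: [0.5654, 0.1363, 0.2481]
tool_rot: [2.219, 2.22, 0.005]
ft_force: [-0.4, 0.1, -0.5]
grip_width: 0.691
grip_force: 0.0
```

```bash
python3 d.py .495 -.2355 .25 19.3
```

```text
t 7.85 pos [0.5654 0.1363 0.2481] travel [-0.3717 -0.0705 -0.0023] turn [  0.26   0.02 -19.28] f [-0.37  0.08 -0.47] grip 0.6911495650068818 0.0
```

Force rose to −8 N with almost no motion, so the crank is at its stop. Next I go to the T carrier.

>>> {"name": "step_arm", "arguments": {"commands": [{"travel":[-0.372,-0.07,0],"turn":[0,0,-19.3]},{"travel":[-0.372,-0.07,0],"turn":[0,0,-19.3]},{"travel":[-0.372,-0.07,0],"turn":[0,0,-19.3]},{"travel":[-0.372,-0.07,0],"turn":[0,0,-19.3]},{"travel":[-0.372,-0.07,0],"turn":[0,0,-19.3]}]}}

```text
time: 8.35
position: [0.5193, -0.0983, 0.2443]
tool_rot: [-1.816, -2.561, 0.002]
ft_force: [-0.7, -0.2, 0.4]
grip_width: 0.701
grip_force: 0.0
```

```bash
python3 d.py .495 -.2355 .25 19.3
```

```text
t 8.35 pos [ 0.5193 -0.0983  0.2443] travel [-0.1214 -0.0683 -0.0056] turn [-0.11 -0.04  0.03] f [-0.7  -0.24  0.41] grip 0.7012106339435757 0.0
```

>>> {"name": "step_arm", "arguments": {"commands": [{"travel":[-0.121,-0.068,0],"turn":[0,0,0]},{"travel":[-0.121,-0.068,0],"turn":[0,0,0]},{"travel":[-0.121,-0.068,0],"turn":[0,0,0]},{"travel":[-0.121,-0.068,0],"turn":[0,0,0]},{"travel":[-0.121,-0.068,0],"turn":[0,0,0]}]}}

```text
time: 8.85
position: [0.4956, -0.2335, 0.2442]
tool_rot: [-1.818, -2.558, -0.001]
ft_force: [-0.1, 0.3, 0.5]
grip_width: 0.702
grip_force: 0.0
```

```bash
python3 d.py .495 -.2355 .096 19.3; python3 - <<'E'
from h import *
a=ctrl.get_image("scene");b=ctrl.get_image("top");p=ctrl.get_state()["position"];print([proj(n,q) for n in M for q in(p,[.495,-.2355,.1])])
cv2.imwrite("pics/t.png",np.hstack([crop(a,170,150,100,110,4),crop(b,380,200,90,110,4)])[:,:,::-1])
E
```

```text
t 8.85 pos [ 0.4956 -0.2335  0.2442] travel [-0.002  -0.001   0.1482] turn [-0.08 -0.16 -0.11] f [-0.07  0.31  0.48] grip 0.7020112295997006 0.0
[array([201.27725032, 180.81097106]), array([214.43084521, 226.19673306]), array([443.75064312, 240.87960514]), array([422.35917449, 246.54088693])]
```

View pics/t.png

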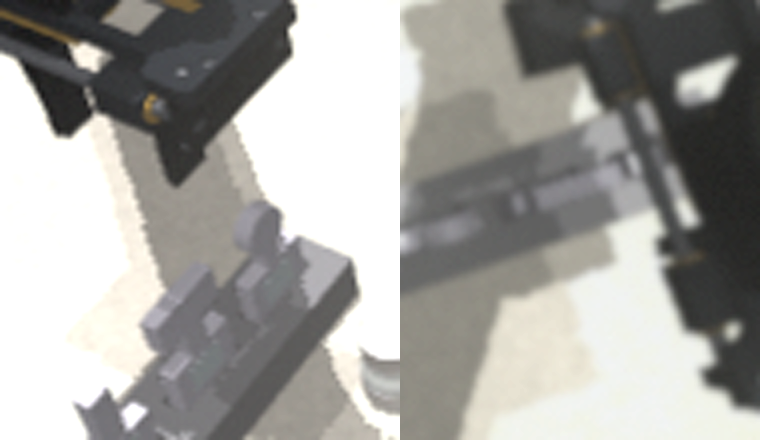

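The crossbar (scene about 214,226) lies where predicted, between the fingers. I'll descend and grip.

>>> {"name": "step_arm", "arguments": {"commands": [{"travel":[-0.001,-0.001,0.045],"turn":[0,0,0]},{"travel":[-0.001,-0.001,0.09],"turn":[0,0,0]},{"travel":[-0.001,-0.001,0.12],"turn":[0,0,0]},{"travel":[-0.001,-0.001,0.14],"turn":[0,0,0]},{"travel":[-0.001,-0.001,0.148],"turn":[0,0,0]}]}}

```text
time: 9.45
position: [0.4951, -0.2314, 0.0956]
tool_rot: [-1.81, -2.563, -0.0]
ft_force: [-1.3, 0.1, 0.7]
grip_width: 0.706
grip_force: 0.0
```

>>> {"name": "step_arm", "arguments": {"commands": [{"travel":[0,0,0],"turn":[0,0,0]},{"travel":[0,0,0],"turn":[0,0,0]}]}}

```text
time: 9.65
position: [0.4972, -0.2337, 0.0992]
tool_rot: [1.814, 2.563, 0.001]
ft_force: [0.8, -0.7, -0.1]
grip_width: 0.701
grip_force: 0.0
```

```bash
python3 d.py .495 -.2355 .096 19.3
```

```text
t 9.65 pos [ 0.4972 -0.2337  0.0992] travel [-0.001  -0.0027  0.0032] turn [0.07 0.07 0.12] f [ 0.8  -0.67 -0.12] grip 0.7006667834064282 0.0
```

>>> {"name": "step_arm", "arguments": {"commands": [{"travel":[-0.001,-0.002,0.003],"turn":[0,0,0]},{"travel":[-0.001,-0.002,0.003],"turn":[0,0,0]},{"travel":[-0.001,-0.002,0.003],"turn":[0,0,0]},{"travel":[-0.001,-0.002,0.003],"turn":[0,0,0]},{"travel":[-0.001,-0.002,0.003],"turn":[0,0,0]}], "gripper": 0.05, "force": 30}}

```text
time: 10.15
position: [0.4947, -0.2359, 0.0953]
tool_rot: [1.817, 2.563, -0.0]
ft_force: [-0.5, 0.4, -0.7]
grip_width: 0.33
grip_force: 0.0
```

>>> {"name": "step_arm", "arguments": {"commands": [{"travel":[0,0,0],"turn":[0,0,0]},{"travel":[0,0,0],"turn":[0,0,0]},{"travel":[0,0,0],"turn":[0,0,0]},{"travel":[0,0,0],"turn":[0,0,0]},{"travel":[0,0,0],"turn":[0,0,0]}]}}

```text
time: 10.65
position: [0.4946, -0.2358, 0.0951]
tool_rot: [1.817, 2.563, -0.0]
ft_force: [-0.7, -0.2, -0.1]
grip_width: 0.136
grip_force: 30.0
```

```bash
python3 d.py .495 -.2355 .25 19.3
```

```text
t 10.65 pos [ 0.4946 -0.2358  0.0951] travel [ 1.000e-04  5.000e-04 -1.549e-01] turn [0.   0.01 0.04] f [-0.69 -0.23 -0.08] grip 0.13561514761527205 29.98145108576864
```

>>> {"name": "step_arm", "arguments": {"commands": [{"travel":[0,0,-0.03],"turn":[0,0,0]},{"travel":[0,0,-0.07],"turn":[0,0,0]},{"travel":[0,0,-0.12],"turn":[0,0,0]},{"travel":[0,0,-0.17],"turn":[0,0,0]},{"travel":[0,0,-0.205],"turn":[0,0,0]}]}}

```text
time: 11.15
position: [0.4952, -0.2358, 0.3037]
tool_rot: [1.814, 2.56, -0.0]
ft_force: [0.6, -0.8, -0.4]
grip_width: 0.133
grip_force: 30.0
```

```bash
python3 d.py .5555 .2605 .3 1.9
```

```text
t 11.15 pos [ 0.4952 -0.2358  0.3037] travel [0.4482 0.2214 0.0028] turn [ 0.14  0.15 17.45] f [ 0.55 -0.78 -0.41] grip 0.13348743476213035 29.98139190254733
```

>>> {"name": "step_arm", "arguments": {"commands": [{"travel":[0.04,0.02,0],"turn":[0,0,3]},{"travel":[0.085,0.042,0],"turn":[0,0,7]},{"travel":[0.13,0.064,0],"turn":[0,0,11]},{"travel":[0.175,0.086,0],"turn":[0,0,15]},{"travel":[0.22,0.108,0],"turn":[0,0,17.4]}]}}

```text
time: 11.65
position: [0.5233, 0.0091, 0.3001]
tool_rot: [2.186, 2.255, -0.001]
ft_force: [1.5, -0.9, -0.5]
grip_width: 0.134
grip_force: 30.0
```

```bash
python3 d.py .5555 .2605 .3 1.9
```

```text
t 11.65 pos [0.5233 0.0091 0.3001] travel [ 2.502e-01  4.010e-02 -1.000e-04] turn [ 0.02  0.05 -0.11] f [ 1.51 -0.88 -0.5 ] grip 0.1341725276243539 29.9783970345743
```

>>> {"name": "step_arm", "arguments": {"commands": [{"travel":[0.05,0.008,0],"turn":[0,0,0]},{"travel":[0.1,0.016,0],"turn":[0,0,0]},{"travel":[0.15,0.024,0],"turn":[0,0,0]},{"travel":[0.2,0.032,0],"turn":[0,0,0]},{"travel":[0.235,0.038,0],"turn":[0,0,0]}]}}

```text
time: 12.15
position: [0.5529, 0.2468, 0.2999]
tool_rot: [-2.18, -2.26, -0.001]
ft_force: [-1.0, -0.1, -0.6]
grip_width: 0.137
grip_force: 30.0
```

>>> {"name": "step_arm", "arguments": {"commands": [{"travel":[0.01,0.002,0],"turn":[0,0,0]},{"travel":[0.01,0.002,0],"turn":[0,0,0]},{"travel":[0.01,0.002,0],"turn":[0,0,0]}]}}

```text
time: 12.45
position: [0.5556, 0.2518, 0.2997]
tool_rot: [2.185, 2.257, -0.002]
ft_force: [0.6, -0.5, -0.5]
grip_width: 0.132
grip_force: 30.0
```

```bash
python3 d.py .5555 .2605 .21 1.9
```

```text
t 12.45 pos [0.5556 0.2518 0.2997] travel [0.0089 0.0002 0.0897] turn [-0.03  0.1  -0.04] f [ 0.57 -0.51 -0.52] grip 0.1323813471475797 29.981248006224632
```

>>> {"name": "step_arm", "arguments": {"commands": [{"travel":[0.009,0,0.035],"turn":[0,0,0]},{"travel":[0.009,0,0.07],"turn":[0,0,0]},{"travel":[0.009,0,0.085],"turn":[0,0,0]},{"travel":[0.009,0,0.088],"turn":[0,0,0]},{"travel":[0.009,0,0.088],"turn":[0,0,0]}]}}

```text
time: 12.95
position: [0.5557, 0.2612, 0.2128]
tool_rot: [2.185, 2.256, 0.0]
ft_force: [0.2, -0.8, -0.8]
grip_width: 0.135
grip_force: 30.0
```

```bash
python3 d.py .5555 .2605 .21 1.9; python3 - <<'E'
from h import *
a=ctrl.get_image("scene");b=ctrl.get_image("top");p=ctrl.get_state()["position"]
cv2.imwrite("pics/s0.png",a[:,:,::-1])
c=np.radians(1.9);X=np.array([np.cos(c),np.sin(c),0]);Y=np.array([-np.sin(c),np.cos(c),0])
for nm,q in(("blade bottom +-y -x/+x",[p*[1,1,0]+[0,0,p[2]-.0891]+i*.006*X+j*.025*Y for i in(-1,1) for j in(-1,1)]),("slot",[np.array([.5555,.2605,.11])+i*.007*X+j*.026*Y for i in(-1,1) for j in(-1,1)])):
    print(nm,[((proj("scene",v)-[340,90])*8).round(0).tolist() for v in q])
cv2.imwrite("pics/s.png",crop(a,340,90,75,70,8)[:,:,::-1])
E
```

```text
t 12.95 pos [0.5557 0.2612 0.2128] travel [-0.0007 -0.0003  0.0028] turn [ 0.05  0.02 -0.08] f [ 0.25 -0.79 -0.83] grip 0.1345434540990568 29.981494056992233
blade bottom +-y -x/+x [[256.0, 382.0], [346.0, 317.0], [283.0, 397.0], [373.0, 332.0]]
slot [[243.0, 417.0], [336.0, 350.0], [274.0, 436.0], [367.0, 368.0]]
```

View pics/s.png

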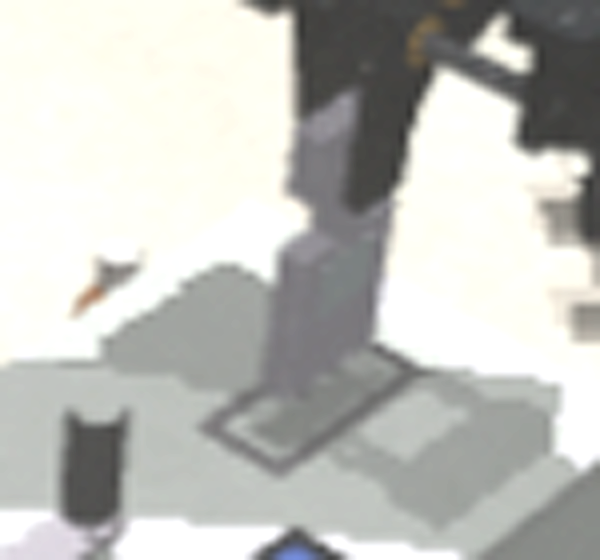

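The blade hangs over the slot, with its bottom corner near (377,140) and the slot centre near (379,140). That is inside the chamfer tolerance, so I'll lower gently and watch the forces.

>>> {"name": "step_arm", "arguments": {"commands": [{"travel":[-0.001,0.0005,0.005],"turn":[0,0,0]},{"travel":[-0.001,0.0005,0.009],"turn":[0,0,0]},{"travel":[-0.001,0.0005,0.013],"turn":[0,0,0]},{"travel":[-0.001,0.0005,0.016],"turn":[0,0,0]},{"travel":[-0.001,0.0005,0.018],"turn":[0,0,0]}]}}

```text
time: 13.55
position: [0.5554, 0.2614, 0.1937]
tool_rot: [-2.183, -2.259, 0.0]
ft_force: [0.8, -0.5, -1.0]
grip_width: 0.135
grip_force: 30.0
```

>>> {"name": "step_arm", "arguments": {"commands": [{"travel":[0,0,0.001],"turn":[0,0,0]},{"travel":[0,0,0.001],"turn":[0,0,0]}]}}

```text
time: 13.75
position: [0.5555, 0.2615, 0.1929]
tool_rot: [-2.183, -2.259, 0.0]
ft_force: [1.1, -0.2, -1.1]
grip_width: 0.135
grip_force: 30.0
```

```bash
python3 d.py .556 .2605 .162 1.9
```

```text
t 13.75 pos [0.5555 0.2615 0.1929] travel [-0.001   0.0005  0.0309] turn [-0.01  0.01  0.04] f [ 1.1  -0.19 -1.09] grip 0.1348716675501592 29.980727357324213
```

>>> {"name": "step_arm", "arguments": {"commands": [{"travel":[0,0,0.004],"turn":[0,0,0]},{"travel":[0,0,0.008],"turn":[0,0,0]},{"travel":[0,0,0.012],"turn":[0,0,0]},{"travel":[0,0,0.015],"turn":[0,0,0]},{"travel":[0,0,0.018],"turn":[0,0,0]}]}}

```text
time: 14.25
position: [0.5555, 0.2614, 0.1747]
tool_rot: [2.184, 2.259, -0.0]
ft_force: [0.6, 0.2, -1.3]
grip_width: 0.134
grip_force: 30.0
```

```bash
python3 d.py .556 .2605 .157 1.9
```

```text
t 14.25 pos [0.5555 0.2614 0.1747] travel [-0.0009  0.0005  0.0177] turn [-0.    0.01  0.04] f [ 0.58  0.25 -1.34] grip 0.13364138692107067 29.980618895497173
```

>>> {"name": "step_arm", "arguments": {"commands": [{"travel":[0,0,0.004],"turn":[0,0,0]},{"travel":[0,0,0.008],"turn":[0,0,0]},{"travel":[0,0,0.012],"turn":[0,0,0]},{"travel":[0,0,0.015],"turn":[0,0,0]},{"travel":[0,0,0.017],"turn":[0,0,0]}]}}

```text
time: 14.75
position: [0.5556, 0.2616, 0.1583]
tool_rot: [2.183, 2.259, 0.0]
ft_force: [-0.5, -1.5, 5.0]
grip_width: 0.138
grip_force: 30.0
```

>>> {"name": "step_arm", "arguments": {"commands": [{"travel":[0,0,0.001],"turn":[0,0,0]},{"travel":[0,0,0.001],"turn":[0,0,0]},{"travel":[0,0,0.001],"turn":[0,0,0]}]}}

```text
time: 15.05
position: [0.5556, 0.2615, 0.1574]
tool_rot: [2.183, 2.259, 0.0]
ft_force: [-0.7, -0.3, 4.5]
grip_width: 0.139
grip_force: 30.0
```

>>> {"name": "step_arm", "arguments": {"commands": [{"travel":[0,0,0.001],"turn":[0,0,0]},{"travel":[0,0,0.002],"turn":[0,0,0]},{"travel":[0,0,0.002],"turn":[0,0,0]},{"travel":[0,0,0.002],"turn":[0,0,0]}]}}

```text
time: 15.45
position: [0.5558, 0.2617, 0.157]
tool_rot: [2.183, 2.258, 0.001]
ft_force: [-2.7, -2.1, 12.3]
grip_width: 0.136
grip_force: 30.0
```

```bash
python3 d.py .556 .2605 .157 1.9; python3 - <<'E'
from h import *
a=ctrl.get_image("scene")
cv2.imwrite("pics/e.png",crop(a,290,80,140,100,5)[:,:,::-1])
E
```

```text
t 15.45 pos [0.5558 0.2617 0.157 ] travel [-0.0012  0.0001 -0.    ] turn [0.08 0.01 0.04] f [-2.69 -2.05 12.3 ] grip 0.13628720805815012 30.0277877622284
```

View pics/e.png

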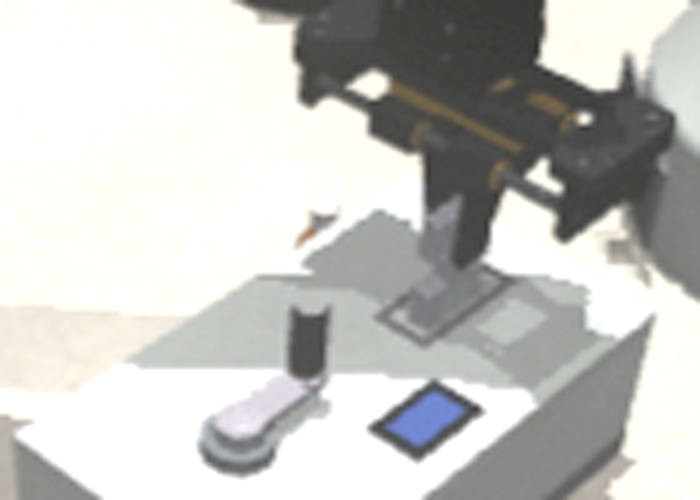

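The carrier stands upright in the slot (scene about 378,140) and the pad is on its stop: 12 N with no further travel. The crank is still at its stop, with the knob at (351,148), so I'm handing in.

```bash
python3 -c "
from bench import ctrl
print(ctrl.close_job())"
```

```text
the job is handed in; nothing more can be done
None
```

I wound the crank to its stop and handed the job in with the T carrier upright in the slot, gripped at 30 N and holding the pad on its stop, at about 15.5 s on the robot's clock; the hand-in returned no verdict.

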